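Clamp the blank in the router's T-handle clamp

ROBOT

A 6-joint arm with a two-finger parallel gripper is mounted at the origin on the work surface. World frame = base frame: x ahead of the robot, y to its left, z up, the work surface at z = 0. Lengths are in m, angles in rad, forces in N, time in s.
With the tool pointing down it reaches from about 0.275 to 0.875 m from the base axis. Payload 12.5 kg.
Tool frame: the origin (TCP) lies at the very end of the fingers, on their centre line; the grasp point (between the pads) lies 19 mm behind it; z points along the fingers, y is the line along which they close (so a half turn about z gives the same grasp; the last joint's range is limited). The gripper opens to 85 mm and grips with 20 to 120 N. Pads are 22 mm wide; open, the fingers measure 114 mm over their backs; the gripper's body (76 mm by 85 mm) begins 54 mm behind the grasp point. The pads swing forward as they close: fully open they stand 13 mm farther back than shut.
Start: joints at [1.097, 0.351, 1.652, -0, 1.139, -0.085], TCP at [0.208, 0.509, 0.231] pointing down, gripper open.
Joint ranges: [-2.75, 2.75], [-0.79, 2.1], [0.01, 2.65], [-1.57, 4.71], [0.07, 3.14], [-2.87, 2.87]. Speed limits (rad/s): [2.22, 2.22, 2.79, 3.14, 3.14, 3.14].

INTERFACE

Orientations are given as a 3x3 rotation matrix whose columns are the frame's x, y, z axes.
In Python, from bench import manip gives the robot as it stands. Calls block until the motion is done:
- manip.move_ptp(position, orientation): joint-space move of the TCP to a pose.
- manip.move_l(position, attitude=None, max_speed=0.15): straight line of the TCP; attitude=None keeps the orientation; max_speed is the mean speed in m/s.
- manip.move_j(angles): joint-space move.
- manip.set_gripper(opening, effort=None): opening from 0.0 (shut) to 1.0 (fully open); effort is the grip in N (None keeps the last); returns when the fingers have stopped.
- manip.dwell(seconds).
- manip.inverse_kinematics(position, orientation): joint angles nearest the present ones, or None.
- manip.grab_frame(name): name is "side" or "top"; returns (picture, depth): 420x560x3 uint8, red, green, blue; 420x560 float32, m along the optical axis (not along the pixel's ray), 0 where there is no reading.
- manip.get_calibration(name): a dict with "camera_matrix" (3x3 intrinsics, pixels), "R" (3x3) and "t" (3): a world point X has camera coordinates R X + t. Camera axes: x right, y down, z forward; pixel columns grow to the right and rows downward; lengths in m; the calibration is good to about 2 mm. A picture is of the moment at which its call begins. get_calibration takes no time and is no camera call.
A pose or a line that the arm cannot do raises manip.Unreachable and nothing moves.
- manip.sign_off(): hands the job in; it is judged then, once.
Trained networks look in the newest picture that a camera, given by its name, has taken for a name from the list of things; names that differ only in an ending like _2 or _b are one class to them, and where a whole thing is asked for, a point or a joint stands for the part that bears it (a point fixed in the world has none). Each returns a list of dicts, best first, with "confidence" (0 to 1); they miss things now and then, are a little off and sometimes report something else, mostly with a low value. They report only what shows in the picture. A call takes as long as a camera call. They do not tell look-alikes from the thing itself.
- manip.look_for(camera, name): "at" ([x, y, z] in m, in world coordinates, good to about 4 mm: the middle of the surface that is visible of it).
Readings, each from a call of its own:
- manip.current_time(): time.
- manip.current_qpos(): joint angles.
- manip.current_joint_vel(): joint speeds.
- manip.current_joint_torque(): joint torques, N m.
- manip.current_ee_pos(): TCP position.
- manip.current_tcp_rot(): TCP orientation.
- manip.current_force(): force on the tool from outside, world axes, zero at the start.
- manip.current_ft_torque(): the same for the moment, N m.
- manip.current_grip_width(): opening from 0.0 (shut) to 1.0 (fully open).
- manip.current_grip_force(): force on a finger pad.
Only numpy, scipy, OpenCV 4.12 (cv2) and the standard library are available. Lean on these libraries where they do the work, as an engineer would, in place of code of your own. Each camera call takes 0.05 s, during which the arm holds its last target. There are 200 camera calls.

TASK

Slide the aluminium blank home in the clamp station, flat on its packing plate and right up against both the side fence and the end stop. Then screw the orange T-handle down clockwise, half turn by half turn, until its foot clamps the blank firmly: go by feel, stop soon after the handle becomes clearly harder to turn, and do not overtighten. Let go and leave the other things on the bench alone.

Things in the scene. Friction and masses are not known exactly. Their poses are not given: they have to be found in the camera images.
- fixture: Clamp station fixed to the bench: dark base plate 225 x 110 mm, 12 mm thick. Origin on the vertical screw axis at bench height; x points along the plate to the end stop, y to the side fence, z up. A blue arm 34 mm wide reaches over the work from x = +20 to -28 mm, 66 to 82 mm above the bench. On the plate lies a fixed slick white packing plate 150 x 50 mm, its top 15 to 19 mm above the bench.
- home_corner (a point): Where the two stops meet (x = +20, y = +28, z = +30 mm of the fixture; same axes): the blank's corner belongs here. The end stop is the face x = +20 mm of the blue column, 64 mm wide and 82 mm high. The side fence (dark) has its face at y = +28 mm, runs from x = -88 to +20 mm and is 30 mm high above the bench.
- blank: Loose bright aluminium bar 160 x 56 x 18 mm, 0.35 to 0.6 kg, lying flat on the packing plate, slightly askew and short of both stops (15 to 30 mm from the end stop, 4 to 12 mm from the fence), its far end under the arm. Origin: centre of its underside; x along its length to the end stop, y towards the fence, z up.
- blank_corner (a point): Vertical corner edge of the blank that belongs in the corner of the stops, half-way up. Axes as the blank's.
- blank_grip (a point): Centre of the blank's free end section, half-way up, 50 mm from the blank's middle and 30 mm from its end nearest the robot. Here it is 56 mm wide across its y axis, and clear of the T-handle above. Axes as the blank's.
- tee: Orange T-handle on the clamp screw: a bar 124 mm long (its x axis), 14 mm wide (y), 16 mm high, with a 26 mm hub flush with it. Origin: centre of the bar, on the screw axis, 128 to 132 mm above the bench at first. Clockwise from above screws it down, about 2.5 mm per radian; it stays where it is left. Two to three half turns are needed, depending on the start.
- tee_end (a point): One of the two like ends of the T-handle's bar, 50 mm from its centre: a good place to grip. Axes as the bar's. Turning free takes 0.11 N m (2 N here); once the foot meets the blank the effort grows by about 0.16 N m (3 N here) per radian. 0.25 to 0.3 N m (5 to 6 N here) while turning is firm; over 0.36 N m (7 N) is too tight. Held still, only a firm screw pushes back (1 N or more); let go, it gives a little and stays.
- screw: Steel clamp screw through the arm, carrying the T-handle above and below the arm a black sprung rubber pressure foot, 30 mm across, that presses on the blank. It sinks straight down, without turning itself, as the T-handle is turned clockwise. Origin on the screw axis, inside the arm.
- stepblock: Bystander: black stepped block 70 x 30 x 48 mm, left of the station. Origin: centre of its underside.
- tape: Bystander: yellow tape measure 70 x 40 x 55 mm. Origin: centre of its underside.
- spanner: Bystander: dark open-ended spanner 170 mm long lying flat.
There are look-alikes about, which are no part of the job. There is more than one size of the blank; the job needs the largest.

How it is judged:
On the way, in this order (a step that is already met when the one before it is completed fails the run):
1. the blank is home against both stops while the screw's foot is still clear of it (horizontal distance between blank_corner and home_corner below 0.0035 m and angle between the x axis of blank and the x axis of fixture, either way round below 0.035 rad and contact force between screw and blank below 0.5 N), for 0.2 s.
2. the screw's foot presses on the blank with at least 25 N (contact force between screw and blank above 25 N), for 0.2 s.
At the end, for the whole second after the job is handed in: The blank lies flat with its corner within 3.5 mm of the corner of the stops and square within 0.035 rad, the screw's foot presses on it with 25 N or more, and handle and blank are at rest (horizontal distance between blank_corner and home_corner below 0.0035 m and angle between the x axis of blank and the x axis of fixture, either way round below 0.035 rad and angle between blank's own z axis and vertical below 0.04 rad and contact force between screw and blank above 25 N and linear speed of blank below 0.01 m/s and angular speed of tee below 0.05 rad/s); the robot touches nothing.
It fails at once if overtightened: the screw's foot presses on the blank with more than 100 N (contact force between screw and blank above 100 N).
It fails at once if a bystander is moved by more than 20 mm (distance of any of stepblock, tape, spanner from where it was at the start of the episode above 0.02 m).
It also fails if it takes over 72 s, if anything falls off the work surface, if the arm or the gripper's body presses on something with over 40 N, if the wrist force passes 120 N, or if a joint passes its speed limit or range.

## Working session

There is one attempt and no reset: what is moved stays moved. The work goes in short steps, each a Python script; the robot and the scene stay as the last script left them, time stands still between calls to the robot, and variables do not carry over. Pictures are saved under pics/ and viewed, at most 10 in all, crops included, and the job is handed in when it is done.

```bash
mkdir -p pics; ls; python3 - <<'E'
from bench import manip
import cv2,numpy as np
for c in ("top","side"):
    p,d=manip.grab_frame(c); cv2.imwrite(f"pics/{c}0.png",p[:,:,::-1]); np.save(f"{c}_d.npy",d)
    k=manip.get_calibration(c); print(c,k["camera_matrix"].round(1).tolist(),k["R"].round(3).tolist(),k["t"].round(3).tolist())
    for n in ("fixture","blank","blank_grip","tee","tee_end","stepblock","tape","spanner"):
        for o in manip.look_for(c,n)[:4]: 
            X=k["camera_matrix"]@(k["R"]@np.array(o["at"])+k["t"]); print(n,round(o["confidence"],2),np.round(o["at"],3),(X[:2]/X[2]).round())
print(manip.current_time())
E
```

```text
pics
top [[417.9, 0.0, 278.9], [0.0, 417.9, 213.1], [0.0, 0.0, 1.0]] [[0.01, -1.0, 0.002], [-0.983, -0.01, -0.181], [0.181, 0.0, -0.983]] [-0.028, 0.57, 1.003]
fixture 0.73 [0.554 0.035 0.011] [257. 222.]
blank 0.85 [0.501 0.014 0.035] [264. 241.]
blank 0.79 [ 0.535 -0.152  0.016] [329. 229.]
blank 0.6 [0.536 0.187 0.017] [198. 228.]
blank_grip 0.81 [0.502 0.019 0.033] [262. 241.]
blank_grip 0.71 [ 0.53  -0.154  0.012] [329. 231.]
blank_grip 0.58 [0.527 0.186 0.015] [198. 231.]
tee 0.77 [0.586 0.026 0.142] [258. 199.]
tee 0.56 [0.5   0.019 0.036] [262. 242.]
tee_end 0.83 [0.585 0.024 0.141] [259. 200.]
stepblock 0.96 [0.525 0.304 0.028] [151. 231.]
stepblock 0.63 [0.5   0.017 0.036] [263. 241.]
stepblock 0.56 [0.557 0.034 0.011] [257. 221.]
tape 0.68 [ 0.58  -0.292  0.056] [386. 210.]
tape 0.32 [0.587 0.025 0.137] [259. 199.]
spanner 0.62 [ 0.446 -0.323  0.006] [395. 265.]
spanner 0.6 [0.501 0.015 0.037] [264. 241.]
side [[444.9, 0.0, 282.9], [0.0, 444.9, 209.2], [0.0, 0.0, 1.0]] [[0.88, -0.474, -0.002], [-0.321, -0.593, -0.739], [0.35, 0.651, -0.674]] [-0.5, 0.261, 0.819]
fixture 0.89 [0.571 0.013 0.028] [281. 231.]
blank 0.82 [0.505 0.008 0.037] [256. 240.]
blank 0.74 [ 0.534 -0.154  0.011] [304. 295.]
blank 0.68 [0.526 0.175 0.016] [235. 200.]
blank_grip 0.87 [ 0.532 -0.16   0.009] [305. 298.]
blank_grip 0.6 [0.503 0.011 0.034] [255. 240.]
blank_grip 0.56 [0.53  0.178 0.012] [236. 200.]
tee 0.86 [0.582 0.023 0.14 ] [284. 189.]
tee 0.4 [0.504 0.005 0.033] [256. 242.]
tee_end 0.64 [0.589 0.024 0.141] [286. 187.]
stepblock 0.87 [0.527 0.29  0.019] [218. 174.]
tape 0.87 [ 0.569 -0.311  0.047] [367. 339.]
spanner 0.6 [ 0.445 -0.328  0.003] [311. 391.]
0.9
```

View pics/top0.png

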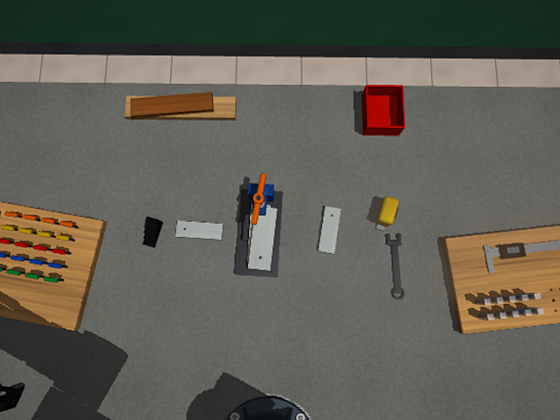

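View pics/side0.png

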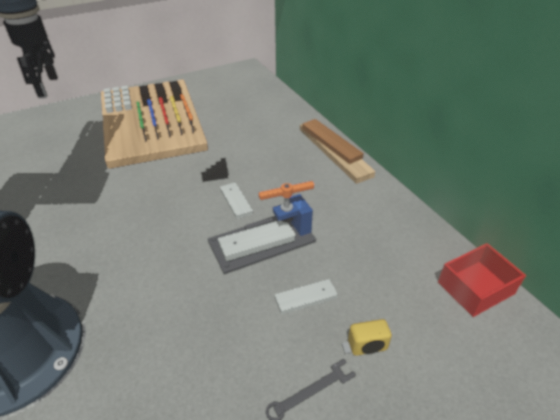

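Candidates for the blank are top (262,241) on the packing plate in the station, (329,229) loose to the right and (198,228) loose to the left. I choose the one in the station, lying under the arm. Next, a close crop and pose fits.

```bash
cat > h.py <<'E'
from bench import manip
import cv2,numpy as np
def cloud(c):
    p,d=manip.grab_frame(c); k=manip.get_calibration(c); K=k["camera_matrix"]
    v,u=np.mgrid[0:420,0:560]
    P=np.stack([(u-K[0,2])/K[0,0]*d,(v-K[1,2])/K[1,1]*d,d],-1)
    X=(P-k["t"])@k["R"]; X[d==0]=np.nan
    return p,X
def rect(pts):
    (c,s,a)=cv2.minAreaRect(pts[:,:2].astype(np.float32)*1000)
    if s[0]<s[1]: a-=90;s=s[::-1]
    a=(a+90)%180-90
    return np.round(c,1),np.round(s,1),round(a,1)
E
python3 - <<'E'
from h import *
out=[]
for c in ("top","side"):
    p,X=cloud(c); hsv=cv2.cvtColor(p,cv2.COLOR_RGB2HSV); z=X[...,2]
    roi=(X[...,0]>.38)&(X[...,0]<.72)&(abs(X[...,1]-.02)<.09)
    H,S,V=[hsv[...,i].astype(int) for i in range(3)]
    ms=dict(tee=roi&(z>.11)&(H<20)&(S>120),blank=roi&(z>.028)&(z<.048)&(V>140)&(S<50),blank_all=roi&(z>.029)&(z<.048)&(S<60),plate=roi&(z>.006)&(z<.02),base=roi&(z>.006)&(z<.05),blue=roi&(H>100)&(H<130)&(S>120))
    for n,m in ms.items():
        m=cv2.morphologyEx(m.astype(np.uint8),cv2.MORPH_OPEN,np.ones((2,2)))>0
        q=X[m]
        if len(q)>10: print(c,n,len(q),rect(q),"z",np.percentile(q[:,2],[5,50,95]).round(4),"med",np.median(q,0).round(4))
    u=(190,150,330,290) if c=="top" else (195,165,335,285)
    out.append(cv2.resize(p[u[1]:u[3],u[0]:u[2],::-1],(400,400 if c=="top" else 343),interpolation=cv2.INTER_CUBIC))
out[1]=cv2.copyMakeBorder(out[1],0,57,0,0,0)
cv2.imwrite("pics/crop.png",np.hstack(out))
E
```

```text
top tee 320 (array([603.5,  19.7]), array([153.9,  15.4]), -10.5) z [nan nan nan] med [nan nan nan]
top blank 1202 (array([507.8,  16.4]), array([163. ,  50.4]), -14.2) z [nan nan nan] med [nan nan nan]
top blank_all 1296 (array([515.7,  35.6]), array([164.8,  83.1]), -11.6) z [nan nan nan] med [nan nan nan]
top plate 1553 (array([525.1,  24.6]), array([229.3, 107.7]), -5.4) z [nan nan nan] med [nan nan nan]
top base 3089 (array([521.4,  27.1]), array([221.6, 103.3]), -5.4) z [nan nan nan] med [nan nan nan]
top blue 358 (array([604.1,  10.6]), array([75.7, 75.5]), 24.0) z [nan nan nan] med [nan nan nan]
side tee 377 (array([590.3,  23. ]), array([117.7,  10.8]), -10.2) z [nan nan nan] med [nan nan nan]
side blank 1429 (array([514.3,  15.4]), array([167.7,  53.2]), -7.1) z [nan nan nan] med [nan nan nan]
side blank_all 1497 (array([513.9,  27. ]), array([167.2,  80.6]), -6.3) z [nan nan nan] med [nan nan nan]
side plate 1414 (array([530.6,  24.4]), array([228.7, 109.4]), -3.8) z [nan nan nan] med [nan nan nan]
side base 3452 (array([540.1,  25.1]), array([247.8, 106.1]), -4.0) z [nan nan nan] med [nan nan nan]
side blue 173 (array([599.3,  11.8]), array([68.5, 39.1]), -3.8) z [nan nan nan] med [nan nan nan]
```

View pics/crop.png

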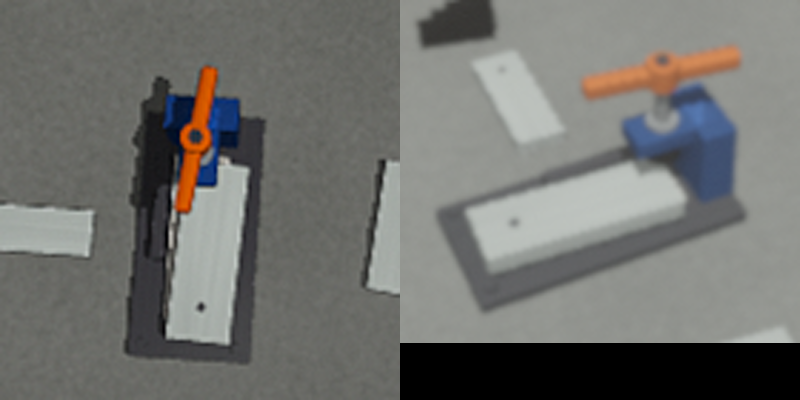

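The chosen blank is the light bar in the station: crop left (205,260), crop right (580,215), far end under the blue arm. It is the largest of the three. The fence is the dark bar on its left at crop (158,220). The tee runs roughly along x. Next I refine the poses.

```bash
cat >> h.py <<'E'
def edges(pts,yaw,ax,lo,hi,side,step=.006):
    """fit line to extreme points: slices along axis ax (0=x',1=y') of frame rotated by yaw; returns yaw and offset at slice centre"""
    R=np.array([[np.cos(yaw),-np.sin(yaw)],[np.sin(yaw),np.cos(yaw)]]); q=pts[:,:2]@R
    s,e=[],[]
    for a in np.arange(lo,hi,step):
        w=q[(q[:,ax]>=a)&(q[:,ax]<a+step)][:,1-ax]
        if len(w)>2: s.append(a+step/2);e.append(np.percentile(w,98 if side>0 else 2))
    s,e=np.array(s),np.array(e)
    for _ in range(3):
        f=np.polyfit(s,e,1); r=abs(np.polyval(f,s)-e); m=r<max(.0025,1.5*np.median(r)); s,e=s[m],e[m]
    return f,len(s),r.max()
E
python3 - <<'E'
from h import *
y0=np.radians(-4.5); R=np.array([[np.cos(y0),-np.sin(y0)],[np.sin(y0),np.cos(y0)]])
for c in ("top","side"):
    p,X=cloud(c); hsv=cv2.cvtColor(p,cv2.COLOR_RGB2HSV); z=X[...,2]
    roi=(X[...,0]>.38)&(X[...,0]<.72)&(abs(X[...,1]-.02)<.09)
    H,S,V=[hsv[...,i].astype(int) for i in range(3)]
    t=X[roi&(z>.11)&(H<20)&(S>120)]
    t=t[abs(t[:,2]-np.median(t[:,2]))<.012]
    print(c,"tee",rect(t),np.median(t,0),np.percentile(t[:,2],[50,90,97]))
    b=X[roi&(z>.028)&(z<.046)&(S<60)&(V>120)]; zm=np.median(b[:,2]); b=b[abs(b[:,2]-zm)<.004]
    pl=X[roi&(z>.006)&(z<.018)]
    bq=b[:,:2]@R
    print("blank ztop",zm,"range x'",np.percentile(bq[:,0],[1,99]),"y'",np.percentile(bq[:,1],[1,99]))
    for n,a in (("left",(b,y0,0,.44,.50,1)),("right",(b,y0,0,.44,.56,-1)),("near",(b,y0,1,.035,.08,-1)),("p right",(pl,y0,0,.42,.62,-1)),("p left",(pl,y0,0,.42,.5,1)),("p near",(pl,y0,1,.02,.11,-1))):
        f,k,r=edges(*a); mid=(a[3]+a[4])/2; print("  ",n,"slope deg",np.degrees(np.arctan(f[0])).round(2),"offset",np.polyval(f,mid).round(4),k,r.round(4))
for n,P in (("blank_grip",[.48,.02,.1]),("tee",[.54,.03,.15])):
  for yaw in (-2,-1,0,1,2):
    cy,sy=np.cos(yaw),np.sin(yaw)
    q=manip.inverse_kinematics(P,np.array([[cy,sy,0],[sy,-cy,0],[0,0,-1.]])); print(n,yaw,None if q is None else np.round(q,2))
print(manip.current_tcp_rot().round(2).tolist(),manip.current_time())
E
```

```text
top tee (array([588.3,  26.6]), array([120.9,  23.6]), -3.9) [0.58648752 0.02662029 0.13932676] [0.13932676 0.14288966 0.14496612]
blank ztop 0.03564457271233798 range x' [0.42841414 0.58256672] y' [0.03196595 0.08700427]
   left slope deg -0.48 offset 0.0865 10 0.0009
   right slope deg -1.33 offset 0.0334 21 0.0021
   near slope deg -0.82 offset 0.4306 8 0.0009
   p right slope deg 1.61 offset 0.0181 32 0.0012
   p left slope deg 1.79 offset 0.1237 14 0.0015
   p near slope deg -3.19 offset 0.4116 11 0.002
side tee (array([587.8,  22.1]), array([118.9,  22. ]), -13.7) [0.58385179 0.02036391 0.13787807] [0.13787807 0.14138583 0.14306089]
blank ztop 0.03577534665109047 range x' [0.4276768  0.58403116] y' [0.02827833 0.08552513]
   left slope deg -1.75 offset 0.0842 10 0.002
   right slope deg -1.4 offset 0.0296 21 0.001
   near slope deg -1.67 offset 0.4293 7 0.0019
   p right slope deg 1.53 offset 0.0144 34 0.0015
   p left slope deg 0.24 offset 0.121 12 0.0017
   p near slope deg -2.55 offset 0.4116 14 0.0015
blank_grip -2 [-0.06  0.42  1.94 -0.    0.78 -2.77]
blank_grip -1 [-0.06  0.42  1.94 -0.    0.78  2.52]
blank_grip 0 [-0.06  0.42  1.94 -0.    0.78  1.52]
blank_grip 1 [-0.06  0.42  1.94 -0.    0.78  0.52]
blank_grip 2 [-0.06  0.42  1.94 -0.    0.78 -0.48]
tee -2 [-0.03  0.43  1.75 -0.    0.96 -2.74]
tee -1 [-0.03  0.43  1.75 -0.    0.96  2.54]
tee 0 [-0.03  0.43  1.75 -0.    0.96  1.54]
tee 1 [-0.03  0.43  1.75 -0.    0.96  0.54]
tee 2 [-0.03  0.43  1.75 -0.    0.96 -0.46]
[[-0.93, 0.38, -0.0], [0.38, 0.93, -0.0], [0.0, -0.0, -1.0]] 1.1
```

```bash
cat >> h.py <<'E'
def down(yaw):
    c,s=np.cos(yaw),np.sin(yaw); return np.array([[c,s,0],[s,-c,0],[0,0,-1.]])
E
python3 - <<'E'
from h import *
b=np.radians(-5.5)
manip.move_ptp([.456,.0235,.10],down(b))
F0=manip.current_force(); print(F0.round(2))
manip.move_l([.456,.0235,.018],max_speed=.1)
print(manip.current_force().round(2))
manip.set_gripper(0.0,effort=25)
print("grip",manip.current_grip_width(),manip.current_grip_force(),manip.current_force().round(2),manip.current_time())
p,X=cloud("side"); cv2.imwrite("pics/g1.png",cv2.resize(p[140:300,170:370,::-1],(600,480)))
E
```

```text
[-0.38 -0.34  0.53]
[ 0.01 -0.75 -0.13]
grip 0.644294387704462 27.53150761127472 [-0.69  1.49  6.5 ] 4.4667
```

View pics/g1.png

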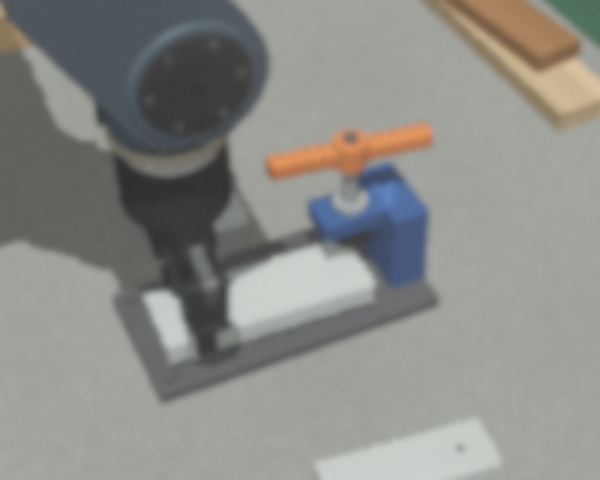

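Gripped: the side view shows the fingers astride the bar's free end and clear of the tee. Now I slide it to the end stop, then to the fence.

```bash
cat > push.py <<'E'
from h import *
fy=np.radians(-2.8); ex=np.array([np.cos(fy),np.sin(fy),0]); ey=np.array([-np.sin(fy),np.cos(fy),0])
F0=manip.current_force()
def push(d,step,n,lim,att=None):
    p=manip.current_ee_pos(); p0=p.copy()
    for i in range(n):
        p=p+d*step; manip.move_l(p,att,max_speed=.04); f=-(manip.current_force()-F0)@d
        if f>lim: break
    print("push",d.round(2),"moved",round(step*(i+1),4),"f",round(f,1),"grip",round(manip.current_grip_width(),3),manip.current_force().round(1),"t",manip.current_time())
    return f
E
python3 - <<'E'
from push import *
push(ex,.006,1,8,down(np.radians(-4.2)))
f=push(ex,.002,16,8)
push(ey,.0015,10,8,down(fy))
p,X=cloud("side"); cv2.imwrite("pics/g2.png",cv2.resize(p[160:280,200:350,::-1],(600,480)))
E
```

```text
push [ 1.   -0.05  0.  ] moved 0.006 f -1.7 grip 0.648 [ 1.  -0.3  0.4] t 4.825
push [ 1.   -0.05  0.  ] moved 0.016 f 10.2 grip 0.648 [-10.9  -0.3  10. ] t 6.825
push [0.05 1.   0.  ] moved 0.0105 f 10.8 grip 0.65 [ -2.1 -11.4   6.6] t 8.575
```

View pics/g2.png

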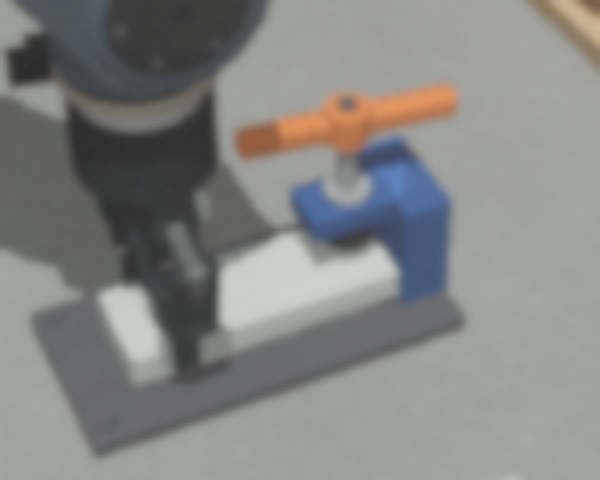

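The bar now meets the blue column at crop (395,265) and lies close along the fence. I re-press on x, then use the wrist moment to turn the far end into the fence.

```bash
cat > t.py <<'E'
from push import *
F0=np.array([-.3,-.3,.5])
print(manip.current_ft_torque().round(2))
push(ex,.001,6,9)
yaw=fy
p=manip.current_ee_pos()
for i in range(8):
    yaw+=np.radians(.4); manip.move_l(p,down(yaw),max_speed=.04)
    T=manip.current_ft_torque(); print(round(np.degrees(yaw),2),T.round(2),manip.current_force().round(1))
    if T[2]<-1.2: break
push(ex,.0007,5,9); push(ey,.0005,4,9)
print(manip.current_ee_pos(),np.degrees(yaw),manip.current_ft_torque().round(2))
E
python3 t.py
```

```text
[-1.8   0.37 -0.32]
push [ 1.   -0.05  0.  ] moved 0.003 f 9.4 grip 0.648 [-11.   -3.2  14.6] t 9.375
-2.4 [-0.8   0.55 -0.4 ] [-3.6 -4.   7.3]
-2.0 [-0.8   0.33 -0.61] [-2.3 -4.6  5.3]
-1.6 [-1.01  0.44 -0.79] [-2.7 -5.9  7.7]
-1.2 [-1.07  0.55 -0.83] [-3.4 -5.5  7.9]
-0.8 [-1.28  0.55 -1.15] [-2.6 -8.   8. ]
-0.4 [-1.41  0.66 -0.96] [-3.6 -8.3  7.8]
0.0 [-1.4   0.75 -1.22] [-4.3 -8.4  8.5]
push [ 1.   -0.05  0.  ] moved 0.0021 f 9.3 grip 0.65 [-11.   -5.6  16.2] t 11.875
push [0.05 1.   0.  ] moved 0.002 f 1.3 grip 0.644 [ -4.4 -13.    8.7] t 12.875
[0.47578946 0.03200688 0.01806762] 2.981770013872047e-16 [-2.25  0.65 -1.22]
```

```bash
cat > chk.py <<'E'
from h import *
def chk():
  y0=np.radians(-2.8); R=np.array([[np.cos(y0),-np.sin(y0)],[np.sin(y0),np.cos(y0)]])
  for c in ("top","side"):
    p,X=cloud(c); hsv=cv2.cvtColor(p,cv2.COLOR_RGB2HSV); z=X[...,2]
    roi=(X[...,0]>.38)&(X[...,0]<.72)&(abs(X[...,1]-.02)<.09)
    H,S,V=[hsv[...,i].astype(int) for i in range(3)]
    t=X[roi&(z>.09)&(H<20)&(S>120)]; t=t[abs(t[:,2]-np.median(t[:,2]))<.012]
    print(c,"tee",rect(t),np.percentile(t[:,2],[50,90]).round(4))
    b=X[roi&(z>.028)&(z<.046)&(S<60)&(V>120)]; zm=np.median(b[:,2]); b=b[abs(b[:,2]-zm)<.004]
    pl=X[roi&(z>.006)&(z<.018)]
    for n,a in (("left",(b,y0,0,.46,.50,1)),("right",(b,y0,0,.46,.58,-1)),("near",(b,y0,1,.025,.065,-1)),("p right",(pl,y0,0,.42,.62,-1)),("p near",(pl,y0,1,.0,.09,-1))):
        f,k,r=edges(*a); mid=(a[3]+a[4])/2; print("  ",n,"slope deg",np.degrees(np.arctan(f[0])).round(2),"offset",np.polyval(f,mid).round(4),k,r.round(4))
  print(manip.current_time())
E
python3 - <<'E'
from chk import *
manip.set_gripper(1.0)
p=manip.current_ee_pos(); manip.move_l(p+[0,0,.03],max_speed=.1)
manip.move_l([.40,.03,.16],max_speed=.2)
chk()
p,X=cloud("top"); a=p[160:280,200:320,::-1]; q,X=cloud("side"); b=q[160:280,220:340,::-1]
cv2.imwrite("pics/h3.png",np.hstack([cv2.resize(i,(400,400),interpolation=cv2.INTER_CUBIC) for i in (a,b)]))
E
```

```text
top tee (array([588.2,  26.7]), array([120.7,  23.8]), -4.1) [0.1396 0.1427]
   left slope deg -3.41 offset 0.0827 4 0.0008
   right slope deg -0.38 offset 0.0296 17 0.0012
   near slope deg 0.67 offset 0.4813 7 0.0018
   p right slope deg -0.35 offset 0.0031 19 0.001
   p near slope deg -5.81 offset 0.4852 5 0.0029
side tee (array([588.6,  21.4]), array([118.3,  20.2]), -5.6) [0.1377 0.1412]
   left slope deg -0.39 offset 0.0806 7 0.0013
   right slope deg -0.02 offset 0.026 20 0.0017
   near slope deg 1.52 offset 0.4495 7 0.0015
   p right slope deg -0.49 offset -0.001 34 0.0012
   p near slope deg -2.67 offset 0.4139 15 0.002
14.6583
```

View pics/h3.png

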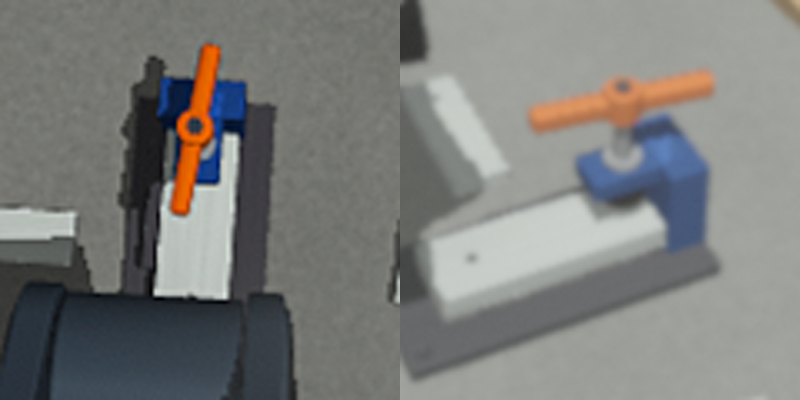

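Top and side agree that the bar is parallel to the plate, with its right edge 27 mm inside the plate edge as expected for the fence. I finish with a shut-finger shove on its near end to be sure of the end stop.

```bash
python3 - <<'E'
from chk import *
import push as P
manip.set_gripper(0.0)
yw=np.radians(-2.8)
manip.move_l([.41,.036,.10],down(yw),max_speed=.2)
manip.move_l([.41,.036,.0235],max_speed=.15)
P.F0=manip.current_force()
p0=manip.current_ee_pos(); P.push(P.ex,.012,1,4); P.push(P.ex,.002,10,10); print((manip.current_ee_pos()-p0).round(4))
manip.move_l(manip.current_ee_pos()-P.ex*.012,max_speed=.1)
p=manip.current_ee_pos(); manip.move_l([p[0]-.02,p[1],.2],max_speed=.25)
chk()
E
```

```text
push [ 1.   -0.05  0.  ] moved 0.012 f -0.2 grip 0.0 [ 0.2  0.4 -0.1] t 17.1083
push [ 1.   -0.05  0.  ] moved 0.02 f 12.7 grip -0.003 [-12.8   1.4   5.7] t 19.6083
[ 0.0287 -0.0014 -0.0006]
top tee (array([588.1,  26.6]), array([120. ,  23.6]), -3.9) [0.1396 0.1429]
   left slope deg 4.6 offset 0.0788 1 0.0
   right slope deg -0.56 offset 0.0295 14 0.0009
   near slope deg -3.4 offset 0.4996 7 0.001
   p right slope deg -0.24 offset 0.003 15 0.0014
   p near slope deg -8.69 offset 0.5058 5 0.0018
side tee (array([588.2,  22.2]), array([116.4,  22.2]), -15.9) [0.1378 0.1412]
   left slope deg 2.51 offset 0.0805 7 0.0012
   right slope deg 0.07 offset 0.026 20 0.0015
   near slope deg 0.81 offset 0.4497 7 0.0016
   p right slope deg -0.39 offset -0.001 34 0.0013
   p near slope deg -2.45 offset 0.4142 15 0.002
20.875h.py:23: RankWarning: Polyfit may be poorly conditioned
  f=np.polyfit(s,e,1); r=abs(np.polyval(f,s)-e); m=r<max(.0025,1.5*np.median(r)); s,e=s[m],e[m]
h.py:23: RankWarning: Polyfit may be poorly conditioned
  f=np.polyfit(s,e,1); r=abs(np.polyval(f,s)-e); m=r<max(.0025,1.5*np.median(r)); s,e=s[m],e[m]
h.py:23: RankWarning: Polyfit may be poorly conditioned
  f=np.polyfit(s,e,1); r=abs(np.polyval(f,s)-e); m=r<max(.0025,1.5*np.median(r)); s,e=s[m],e[m]
```

The near edge stayed at 0.4497 under a 12.7 N shove, so the blank is home. Now the T-handle: its near end is at about 170°, and I turn it clockwise through the left side.

```bash
cat > turn.py <<'E'
from h import *
r=.05
def pose(C,th,zb): return np.array([C[0]+r*np.cos(th),C[1]+r*np.sin(th),zb-.016])
def grip(C,th,zb,fast=True):
    manip.set_gripper(.55); P=pose(C,th,zb)
    manip.move_ptp(P+[0,0,.05],down(th)); manip.move_l(P,max_speed=.15)
    F0=manip.current_force(); manip.set_gripper(0.,effort=20)
    print("grip w",round(manip.current_grip_width(),3),"F",(manip.current_force()-F0).round(1),"q6",round(manip.current_qpos()[5],2),"t",round(manip.current_time(),2)); return F0
def turn(C,th,zb,tot,step,F0,lim,speed=.08):
    d=0; out=[]
    while d<tot-1e-6:
        d+=step; a=th-d; manip.move_l(pose(C,a,zb-.0025*d),down(a),max_speed=speed)
        F=manip.current_force()-F0; tg=np.array([np.sin(a),-np.cos(a),0]); ra=np.array([np.cos(a),np.sin(a),0])
        ft=-F@tg; out.append((round(np.degrees(d)),round(ft,1),round(F@ra,1),round(F[2],1)))
        if ft>lim: break
    print(*out); print("t",manip.current_time()); return d,ft
def leave():
    manip.set_gripper(.55); p=manip.current_ee_pos(); manip.move_l(p+[0,0,.05],max_speed=.25)
E
python3 - <<'E'
from turn import *
C=(.588,.024); th=np.radians(169.8)
manip.move_l([.45,.03,.2],max_speed=.3)
F0=grip(C,th,.131)
print(turn(C,th,.131,np.radians(60),np.radians(10),F0,4.5))
E
```

```text
grip w 0.165 F [-0.6  4.2  6.7] q6 -1.42 t 25.08
(10, np.float64(-5.7), np.float64(3.9), np.float64(7.8)) (20, np.float64(-6.6), np.float64(6.4), np.float64(8.2)) (30, np.float64(-5.2), np.float64(9.9), np.float64(7.4)) (40, np.float64(-5.8), np.float64(11.4), np.float64(7.6)) (50, np.float64(-6.2), np.float64(14.1), np.float64(5.8)) (60, np.float64(-6.2), np.float64(14.3), np.float64(5.6))
t 27.0333
(np.float64(1.0471975511965976), np.float64(-6.232419188215098))
```

```bash
python3 - <<'E'
from turn import *
a=np.radians(109.8); zb=.131-.0025*np.radians(60)
print(manip.current_force().round(1),manip.current_ft_torque().round(2))
for y in (.026,.028,.030):
    manip.move_l(pose((.588,y),a,zb),down(a),max_speed=.05)
    F=manip.current_force(); print(y,F.round(1),manip.current_ft_torque().round(2),manip.current_ee_pos().round(4))
    if F[1]<3: break
print(manip.current_time())
E
```

```text
[ 1.  16.2  5.7] [ 2.7  -0.19  0.21]
0.026 [2.  6.5 5.1] [ 1.1  -0.41  0.19] [0.572  0.0737 0.1133]
0.028 [ 3.1 -4.   5.3] [-0.68 -0.62  0.19] [0.5721 0.0741 0.1131]
27.5333
```

The stiffness is about 5 N/mm, so the screw centre is nearer (0.5887, 0.0266). I correct that and also log the torque about the screw axis.

```bash
python3 - <<'E'
s=open("turn.py").read()
s=s.replace("def turn(","""def tau(C,F0,M0=0):
    F=manip.current_force()-F0; p=manip.current_ee_pos(); M=manip.current_ft_torque()
    return M[2]+(p[0]-C[0])*F[1]-(p[1]-C[1])*F[0], F
def turn(""")
i=s.index("        F=manip.current_force()-F0; tg"); j=s.index("    print(*out)")
s=s[:i]+"""        t,F=tau(C,F0); tg=np.array([np.sin(a),-np.cos(a),0]); ra=np.array([np.cos(a),np.sin(a),0])
        out.append("%d:%.2f(%.1f,%.1f)"%(np.degrees(d),t,F@tg,F@ra))
        if t>lim: break
"""+s[j:].replace("return d,ft","return d,t")
open("turn.py","w").write(s)
E
python3 - <<'E'
from turn import *
C=(.5887,.0266); a=np.radians(109.8); zb=.131-.0025*np.radians(60)
print(turn(C,a,zb,np.radians(120),np.radians(12),np.array([-.3,-.5,0]),.25))
leave(); print(manip.current_force().round(1),manip.current_ft_torque().round(2),manip.current_time())
E
```

```text
12:-0.13(3.1,4.4) 24:-0.16(3.5,4.9) 36:-0.14(3.6,6.7) 48:-0.18(4.0,7.5) 60:-0.08(2.4,8.2) 72:-0.14(2.5,9.4) 84:-0.10(2.4,10.2) 96:-0.08(1.1,11.2) 108:-0.10(0.1,10.7) 120:-0.08(-0.3,11.5)
t 31.1167
(np.float64(2.0943951023931957), np.float64(-0.08402787078451696))
[ 0.1  0.4 -0.6] [ 0.04  0.02 -0.02] 31.8833
```

```bash
python3 - <<'E'
from turn import *
C=(.5895,.0266); th=np.radians(169.8); zb=.131-.0025*np.pi
F0=grip(C,th,zb); print("tau0",tau(C,F0))
d,t=turn(C,th,zb,np.radians(90),np.radians(15),F0,.12,speed=.1)
if t<.12: print(turn(C,th-d,zb-.0025*d,np.radians(90),np.radians(9),F0,.02))
E
```

```text
grip w 0.158 F [-0.3 -1.4  6.9] q6 -1.41 t 35.61
tau0 (np.float64(-0.2060490832839514), array([-0.33326404, -1.40796021,  6.88447004]))
14:-0.24(-0.8,-0.6) 29:-0.17(-1.0,-1.1) 45:-0.21(0.0,-1.9) 59:-0.21(0.8,-1.1) 74:-0.19(1.1,-1.4) 89:-0.21(0.8,-0.8)
t 38.0583
9:-0.29(2.9,-0.8) 18:-0.16(2.0,0.2) 27:-0.17(2.7,0.1) 36:-0.05(1.6,0.6) 45:-0.07(1.8,1.8) 54:-0.09(2.7,2.4) 63:-0.00(1.1,3.2) 72:-0.01(0.1,3.4) 81:0.04(0.5,2.9)
t 40.8333
(np.float64(1.413716694115407), np.float64(0.044936023560171866))
```

The torque has been ramping since about 100°, so the foot is probably loading the blank. I average readings standing still before going on.

```bash
python3 - <<'E'
from turn import *
C=(.5895,.0266); a=np.radians(169.8-171); tg=np.array([np.sin(a),-np.cos(a),0])
F0=np.array([0,0,0])
x=[]
for i in range(12):
    manip.dwell(.03); t,F=tau(C,F0); x.append([t,F@tg,F[0],F[2],manip.current_ft_torque()[2]])
x=np.array(x); print(x.mean(0).round(3),x.std(0).round(3)); print(manip.current_tcp_rot()[:2,0],np.degrees(a),manip.current_time())
p,X=cloud("side"); cv2.imwrite("pics/f4.png",cv2.resize(p[170:270,230:350,::-1],(600,500),interpolation=cv2.INTER_CUBIC))
E
```

```text
[-0.012  1.784  2.684  6.394  0.078] [0.023 0.446 0.414 0.47  0.018]
[ 0.99990463 -0.01353233] -1.1999999999999886 41.2333
```

View pics/f4.png

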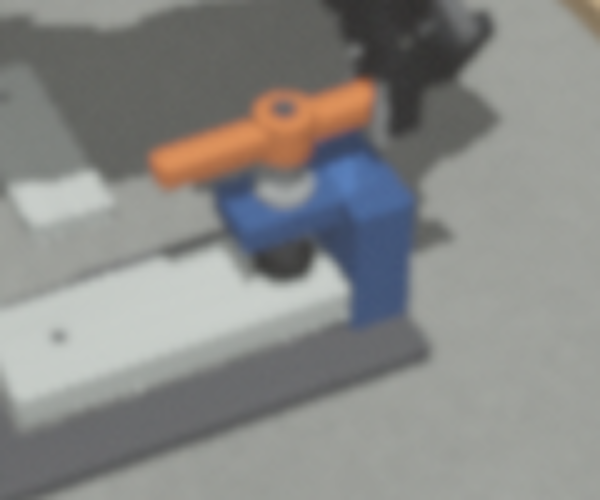

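The side view shows the black foot at (285,270) down on or just at the blank, with the bar at the near-aligned angle. The static reading is ambiguous, so I let go and try sampling torque during motion on the retreat.

```bash
timeout 60 python3 - <<'E'
from turn import *
import threading,time
manip.set_gripper(.55); p=manip.current_ee_pos()
S=[];stop=[0]
def rd():
    while not stop[0]:
        try: S.append((manip.current_time(),manip.current_force()[2]))
        except Exception as e: S.append((repr(e)[:80],0)); return
        time.sleep(.002)
print(manip.current_time())
th=threading.Thread(target=rd,daemon=True); th.start()
manip.move_l(p+[0,0,.05],max_speed=.15); stop[0]=1; th.join(2)
print(len(S),S[:3],S[-3:],"t",manip.current_time(),sorted({s[0] for s in S})[:8])
print(manip.current_force().round(2),manip.current_ft_torque().round(3))
E
```

```text
41.7
1 [(41.7, np.float64(-0.9276478190002273))] [(41.7, np.float64(-0.9276478190002273))] t 42.1833 [41.7]
[-1.26 -0.11 -0.93] [ 0.037 -0.034  0.021]
```

```bash
python3 - <<'E'
from turn import *
q,X=cloud("side")
manip.move_l([.44,.03,.22],max_speed=.4)
for c in ("side","top"):
    p,X=cloud(c); hsv=cv2.cvtColor(p,cv2.COLOR_RGB2HSV); z=X[...,2]
    m=(abs(X[...,0]-.588)<.08)&(abs(X[...,1]-.025)<.08)&(z>.09)&(hsv[...,0]<20)&(hsv[...,1]>120)
    v,u=np.nonzero(m); k=manip.get_calibration(c)
    # pixels intersected with plane z=zt (top face), line fit
    K=k["camera_matrix"]; rays=np.c_[(u-K[0,2])/K[0,0],(v-K[1,2])/K[1,1],np.ones(len(u))]@k["R"]; o=-k["R"].T@k["t"]
    zt=np.nanmedian(X[m][:,2]); P=o+rays*((zt-o[2])/rays[:,2])[:,None]
    l=cv2.fitLine(P[:,:2].astype(np.float32)*1000,cv2.DIST_HUBER,0,.01,.01).ravel()
    print(c,len(u),"zmed",zt.round(4),"yaw",np.degrees(np.arctan2(l[1],l[0])).round(1),"mid",((P.max(0)+P.min(0))/2).round(4))
    if c=="side": cv2.imwrite("pics/f5.png",cv2.resize(p[170:270,230:350,::-1],(600,500),interpolation=cv2.INTER_CUBIC))
print(manip.current_time())
E
```

```text
side 362 zmed 0.1223 yaw 0.7 mid [0.5878 0.0185 0.1223]
top 256 zmed 0.1241 yaw -0.4 mid [0.598  0.0272 0.1241]
43.0083
```

View pics/f5.png

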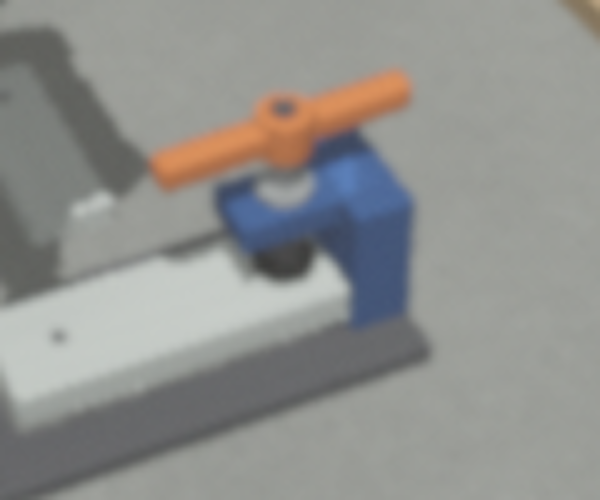

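The tee rests at about 0°, as I left it, with the foot down at (285,265). I regrip at the near end and turn in small averaged steps to see whether torque builds.

```bash
cat >> turn.py <<'E'
def avg(n=8):
    x=[]
    for i in range(n): manip.dwell(.02); x.append(np.r_[manip.current_force(),manip.current_ft_torque()])
    return np.mean(x,0)
def fine(C,th,z,a0,da,n,B,lim):
    d=0
    for i in range(n+1):
        if i: d+=da; manip.move_l(pose(C,th-d,z-.0025*d),down(th-d),max_speed=.08)
        w0=np.r_[manip.current_force(),manip.current_ft_torque()]-B; w=avg()-B; r=manip.current_ee_pos()[:2]-C[:2]
        f=lambda w: w[5]+r[0]*w[1]-r[1]*w[0]
        print("%.0f: at stop %.3f static %.3f Mz %.3f F %s"%(np.degrees(d),f(w0),f(w),w[5],w[:2].round(1)))
        if f(w)>lim: break
    print(manip.current_time()); return d
E
python3 - <<'E'
from turn import *
C=np.array((.5893,.0266)); th=np.radians(180); zb=.131-.0025*np.radians(351)
manip.set_gripper(.4)
manip.move_ptp(pose(C,th,zb)+[0,0,.05],down(th)); B=avg(); manip.move_l(pose(C,th,zb),max_speed=.15)
np.save("B.npy",B); manip.set_gripper(0.,effort=20)
fine(C,th,zb,0,np.radians(4),3,B,.1)
E
```

```text
0: at stop -0.021 static -0.001 Mz -0.163 F [-1.2 -3.3]
4: at stop 0.036 static -0.021 Mz -0.183 F [-1.1 -3.2]
8: at stop -0.013 static -0.013 Mz -0.185 F [-1.  -3.4]
12: at stop -0.002 static 0.015 Mz -0.145 F [-1.6 -3. ]
48.1583
```

No push-back yet, so it is not firm. Continuing in small steps.

```bash
python3 - <<'E'
from turn import *
C=np.array((.5893,.0266)); th=np.radians(168); zb=.131-.0025*np.radians(363); B=np.load("B.npy")
fine(C,th,zb,0,np.radians(7),7,B,.045)
E
```

```text
0: at stop 0.047 static 0.014 Mz -0.165 F [-1.3 -3.4]
7: at stop -0.013 static 0.023 Mz -0.148 F [-1.  -3.3]
14: at stop 0.043 static 0.050 Mz -0.119 F [-1.1 -3.3]
49.1083
```

Push-back is now rising at the expected rate, about 0.06 N m (1.2 N) over 22°, so the screw is firm. One small confirming step, then release.

```bash
python3 - <<'E'
from turn import *
C=np.array((.5893,.0266)); th=np.radians(154); zb=.131-.0025*np.radians(377); B=np.load("B.npy")
fine(C,th,zb,0,np.radians(5),1,B,.2)
manip.set_gripper(.55); p=manip.current_ee_pos(); manip.move_l(p+[0,0,.06],max_speed=.2)
manip.move_l([.44,.06,.24],max_speed=.4)
for c in ("side","top"):
    p,X=cloud(c); hsv=cv2.cvtColor(p,cv2.COLOR_RGB2HSV); z=X[...,2]
    m=(abs(X[...,0]-.588)<.08)&(abs(X[...,1]-.025)<.08)&(z>.09)&(hsv[...,0]<20)&(hsv[...,1]>120)
    v,u=np.nonzero(m); k=manip.get_calibration(c); K=k["camera_matrix"]
    rays=np.c_[(u-K[0,2])/K[0,0],(v-K[1,2])/K[1,1],np.ones(len(u))]@k["R"]; o=-k["R"].T@k["t"]
    zt=np.nanmedian(X[m][:,2]); P=o+rays*((zt-o[2])/rays[:,2])[:,None]
    l=cv2.fitLine(P[:,:2].astype(np.float32)*1000,cv2.DIST_HUBER,0,.01,.01).ravel()
    print(c,"zmed",zt.round(4),"yaw",np.degrees(np.arctan2(l[1],l[0])).round(1))
    if c=="side": cv2.imwrite("pics/f6.png",cv2.resize(p[160:280,210:350,::-1],(600,514),interpolation=cv2.INTER_CUBIC))
print(manip.current_time())
E
```

```text
0: at stop 0.040 static 0.041 Mz -0.121 F [-0.9 -3.2]
5: at stop 0.050 static 0.051 Mz -0.115 F [-0.8 -3.5]
49.625
side zmed 0.1225 yaw 0.7
top zmed 0.1241 yaw -0.6
51.075
```

View pics/f6.png

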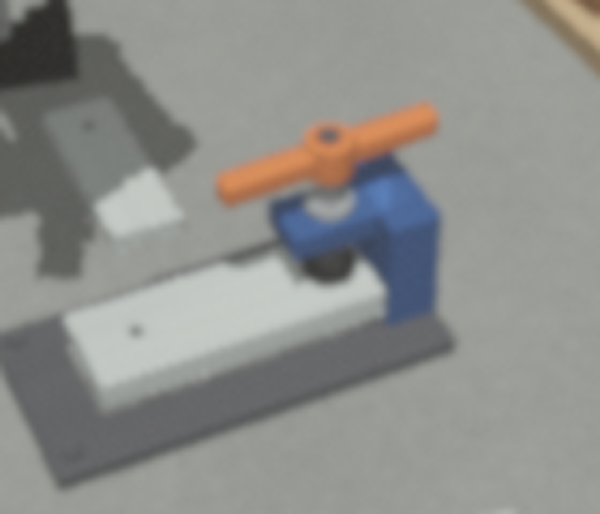

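The bar reads about 0° again: either it sprang back from the firm position, or the last grip missed. I check with one short regrip, printing the width and viewing the bar while held.

```bash
cat >> turn.py <<'E'
def teeyaw(c="side"):
    p,X=cloud(c); hsv=cv2.cvtColor(p,cv2.COLOR_RGB2HSV); z=X[...,2]
    m=(abs(X[...,0]-.588)<.08)&(abs(X[...,1]-.025)<.08)&(z>.09)&(hsv[...,0]<20)&(hsv[...,1]>120)
    v,u=np.nonzero(m); k=manip.get_calibration(c); K=k["camera_matrix"]
    rays=np.c_[(u-K[0,2])/K[0,0],(v-K[1,2])/K[1,1],np.ones(len(u))]@k["R"]; o=-k["R"].T@k["t"]
    P=o+rays*((.122-o[2])/rays[:,2])[:,None]
    l=cv2.fitLine(P[:,:2].astype(np.float32)*1000,cv2.DIST_HUBER,0,.01,.01).ravel()
    print(c,"yaw",np.degrees(np.arctan(l[1]/l[0])).round(1),"n",len(u),"t",manip.current_time())
E
python3 - <<'E'
from turn import *
C=np.array((.5893,.0266)); th=np.radians(180); zb=.131-.0025*np.radians(351)
manip.set_gripper(.4)
manip.move_ptp(pose(C,th,zb)+[0,0,.05],down(th)); B=avg(4); manip.move_l(pose(C,th,zb),max_speed=.15)
manip.set_gripper(0.,effort=20); print("w",manip.current_grip_width(),manip.current_grip_force(),manip.current_time())
fine(C,th,zb,0,np.radians(10),2,B,.2)
teeyaw(); teeyaw("top")
manip.set_gripper(.4); teeyaw()
E
```

```text
w 0.16074617209239694 23.91901731491089 52.8417
0: at stop -0.034 static 0.009 Mz -0.146 F [-2.4 -3.1]
10: at stop -0.012 static 0.001 Mz -0.151 F [-2.1 -2.8]
20: at stop 0.088 static 0.042 Mz -0.128 F [-1.9 -3. ]
53.8917
side yaw -17.9 n 327 t 53.9417
top yaw 0.9 n 2 t 53.9917
side yaw -8.3 n 326 t 54.375
```

Confirmed: the bar was turned to −18° while held and springs back towards 0° when released, so the clamp is loaded and self-holding. Retreat, check it is at rest, hand in.

```bash
python3 - <<'E'
from turn import *
p=manip.current_ee_pos(); manip.move_l(p+[0,0,.06],max_speed=.2)
manip.move_l([.44,.06,.24],max_speed=.3); manip.dwell(1); teeyaw(); manip.dwell(.5); teeyaw()
from chk import chk
chk()
print(manip.sign_off())
E
```

```text
side yaw 0.7 n 360 t 56.4667
side yaw 0.7 n 363 t 57.0167
top tee (array([605.2,  27.7]), array([88.5, 23.7]), 1.6) [0.1242 0.1278]Traceback (most recent call last):
  File "<stdin>", line 5, in <module>
  File "chk.py", line 13, in chk
    f,k,r=edges(*a); mid=(a[3]+a[4])/2; print("  ",n,"slope deg",np.degrees(np.arctan(f[0])).round(2),"offset",np.polyval(f,mid).round(4),k,r.round(4))
          ~~~~~^^^^
  File "h.py", line 23, in edges
    f=np.polyfit(s,e,1); r=abs(np.polyval(f,s)-e); m=r<max(.0025,1.5*np.median(r)); s,e=s[m],e[m]
    raise TypeError("expected non-empty vector for x")
TypeError: expected non-empty vector for x
```

```bash
python3 -c "
from bench import manip
print(manip.sign_off())"
```

```text
the job is handed in; nothing more can be done
None
```

I slid the blank against both stops and screwed the T-handle down until it pushed back firmly. I then let go and handed the job in at about 57 s with the handle at rest; by my estimate the foot peaked near 80 N and rests near 44 N, but neither force was measured directly and no verdict came back.

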